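# Close and lock the analyser's reagent hatch with its quarter-turn fastener

## Robot

A 6-joint arm with a two-finger parallel gripper is mounted at the origin on a cart in front of the work surface, level with it; the furniture and walls round the work are solid. World frame = base frame: x ahead of the robot, y to its left, z up, the work surface at z = 0. Lengths are in m, angles in rad, forces in N, time in s.
With the tool pointing down it reaches from about 0.275 to 0.75 m from the base axis. Payload 10.2 kg.
Tool frame: the origin (TCP) lies midway between the tips of the shut fingers; the grasp point (between the pads) lies 19 mm behind it; z points along the fingers, y is the direction in which the jaws open and shut (so a half turn about z gives the same grasp; the last joint's range is limited). The gripper opens to 85 mm and grips with 20 to 120 N. Pads are 22 mm wide; open, the fingers measure 114 mm over their backs; the gripper's body (76 mm by 85 mm) begins 54 mm behind the grasp point. The pads swing forward as they close: fully open they stand 13 mm farther back than shut.
Start: joints at [1.12, 0.313, 1.498, -0, 1.331, -0.223], TCP at [0.119, 0.511, 0.231] pointing down, gripper open.
Joint ranges: [-2.94, 2.94], [-0.97, 2.17], [0.19, 2.56], [-1.23, 4.37], [0.02, 3.11], [-2.88, 2.88]. Speed limits (rad/s): [2.39, 2.39, 3.01, 3.14, 3.14, 3.14].

## Interface

Orientations are given as a unit quaternion [w, x, y, z].
In Python, from cell import ctrl gives the robot as it stands.
- The arm moves only by the tool play_rows, never from a script. Its argument "targets" is a list that holds one entry, the list of rows, each a list of 7 numbers: the shift along the world's x, y, z in m, then the turn, a rotation vector about the world's x, y, z in rad, then the opening, from 0 (shut) to 1 (fully open). A call has exactly 10 rows; each row is the pose to reach, as a shift and turn from the pose measured when the call began; what a row does not reach only later rows make up. A row lasts 1/12 s, in which the tool goes at most 41.7 mm and 7.16 degrees, less where a joint would pass 70% of its speed; a pose out of reach is approached as far as the arm can. A call with a gripper value outside its range is refused whole. The fingers move at their own pace and stop on an object; "newtons" is the grip in N (left out, the last holds). Time passes only in rows, so rows that repeat a pose let the fingers close, or fill a call up. It gives the time, the measured TCP pose, the force and the opening at its end, in the units of the state.
- ctrl.observe(): the state, without advancing time (a new reading comes with each control period).
- ctrl.get_image(name): name is "side" or "top" or "wrist"; returns a dict with "pixels" (384x512x3 uint8, blue, green, red), "K" (3x3 intrinsics, pixels), "distortion" ([k1, k2, p1, p2, k3] as OpenCV has them; the pictures are not rectified), "rvec" (rotation vector, rad) and "tvec" (3), from world to camera coordinates, as OpenCV has them. Camera axes: x right, y down, z forward; pixel columns grow to the right and rows downward; lengths in m; the calibration is good to about 2 mm. A picture is of the moment at which its call begins. There is no depth.
- ctrl.close_job(): hands the job in, once; it reports no verdict.
The state is a dict: "t": time; "joint_positions": joint angles; "joint_vel": joint speeds; "joint_efforts": joint torques, N m; "ee_pos": TCP position; "tcp_rot": TCP orientation; "ft_force": force on the tool from outside, world axes, zero at the start; "moment": the same for the moment, N m; "gripper_width": opening from 0.0 (shut) to 1.0 (fully open).
Only numpy, scipy, OpenCV 4.12 (cv2) and the standard library are available. Lean on these libraries where they do the work, as an engineer would, in place of code of your own. Each camera call takes 0.05 s, during which the arm holds its last target.

## Task

The reagent hatch on top of the bench analyser was left standing open after a refill. With the fingertips only, push the hatch down, then set the fingertips in the slot of its round quarter-turn fastener, press the sprung hatch fully home and turn the fastener clockwise to its stop, so that the hatch stays locked flush when you let go and come clear. Do not grip or lift anything, do not swing the hatch wide open, and leave the vial on the analyser and the timer, dropper bottle and red marker beside it where they are.

Things in the scene. Friction and masses are not known exactly. Their poses are not given: they have to be found in the camera images.
- analyser: White bench analyser, fixed; 270 mm deep (x), 290 wide (y), deck 140 mm high, screen housing at its back up to 208 mm. Origin on the bench, 155 mm behind its front face, mid-width; x to its back, y to its left, z up. The hatch covers x = -130 to +45, y = -69 to +129 mm of the deck; right of it stands a vial. Over the bench's rear (0.60 m or more ahead of the robot) hangs a wire shelf, 0.54 m up.
- hatch (a joint): Angle (rad) of the pale grey hatch about its hinge at the back: 0 shut and flush, positive open with the front edge raised; starts 0.45 to 0.85. Balanced: stays where it is left, about 1 N at the front edge swings it. Sprung buffers hold it up at about 0.07 rad (front edge 12 mm proud) unless it is pressed or locked; pressing it fully home takes about 6 N at the front edge or 10 N at the fastener.
- hatch_hinge (a point): Point on the hinge axis, mid-width of the hatch, 140 mm above the bench. Axes turn with the hatch: x from its free edge to the hinge, y along the hinge to the analyser's left, z out of its top face. The hatch, 198 mm wide and 10 mm thick, reaches from x = 0 to x = -175 mm, its top face at z = 0 of this frame.
- hatch_push (a point): Point on the hatch's top face, on the plain strip left of the fastener: 145 mm from the hinge axis, 30 mm from the free edge, 77 mm left of the hatch's centre line. A good place to push it down. Axes as those of hatch_hinge.
- fastener (a joint): Turn (rad) of the quarter-turn fastener: 0 unlocked (slot across the hatch, orange index line at the green dot on the right), 1.571 locked at its stop (slot fore and aft, orange line at the red dot in front). Grows clockwise seen from above; starts 0 to 0.25; friction about 0.07 N m, stays where it is left.
- finger_slot: Steel-lined slot across the fastener's dark round dial (96 mm, flush in the hatch, on its centre line, 112 mm from the hinge axis). Slot 34 mm wide, 82 long, 18 deep below the hatch's top face, flat floor. Origin on the turning axis, level with that face; y along the slot, away from the orange line's end; z out of the face. Turns with the fastener, tilts with the hatch.
- slot_index_end (a point): Point on the slot's floor, 22 mm from the turning axis toward the orange line's end; axes as finger_slot. A tongue under the dial must swing beneath a keeper inside the front lip: with the hatch's front edge within about 4 mm of flush it slides under (and draws the hatch in), otherwise it strikes the keeper's flange and the fastener stops at about 0.77 rad.
- vial: Small amber vial with a white cap, 23 mm across, 32 mm high, standing loose on the deck strip at the right of the hatch. Origin: centre of its underside. Leave it alone.
- timer: White timer, 56 x 70 x 20 mm, lying loose on the bench left of the analyser. Origin: centre of its underside. Leave it alone.
- white_dropper: White dropper bottle, 30 mm across, 100 mm high, standing loose on the bench right of the analyser. Origin: centre of its underside. Leave it alone.
- red_marker: White and red marker pen, 137 x 12 x 13 mm, lying loose on the bench right of the analyser. Origin: centre of its underside. Leave it alone.

How it is judged:
On the way, in this order (a step that is already met when the one before it is completed fails the run):
1. the hatch has been pushed down, with the fastener still unlocked (value of joint hatch below 0.15 rad and value of joint fastener below 0.7 rad), for 0.1 s.
2. the fingers, set in the steel-lined slot, turn the fastener past half-way (contact force between the fingers and finger_slot above 0.3 N and value of joint fastener above 0.8 rad), for 0.05 s.
At the end, for the whole second after the job is handed in: The fastener stands within 0.15 rad of its locked stop (joint above 1.42), the hatch is locked flush (below 0.02 rad, 3.5 mm at the front edge) and at rest without being held, and the vial, timer, dropper bottle and marker are within 20 mm of where they started (value of joint fastener above 1.42 rad and value of joint hatch below 0.02 rad and velocity of joint hatch between -0.05 and 0.05 rad/s and velocity of joint fastener between -0.05 and 0.05 rad/s and distance of each of vial, timer, white_dropper, red_marker from where it was at the start of the episode below 0.02 m); the robot touches nothing.
It fails at once if the hatch is lifted or swung further open (above 1.0 rad) instead of being pushed down (value of joint hatch above 1 rad).
It fails at once if a loose thing is lifted, carried or knocked more than 20 mm from its place (distance of any of vial, timer, white_dropper, red_marker from where it was at the start of the episode above 0.02 m).
It also fails if it takes over 48 s, if anything falls off the work surface, if the arm or the gripper's body presses on something with over 40 N, if the wrist force passes 120 N, or if a joint passes its speed limit or range.

## Working session

There is one attempt and no reset: what is moved stays moved. The work goes in short steps, Python scripts to look and compute and a tool call to move; the robot and the scene stay as the last step left them, time stands still between calls to the robot, and variables do not carry over. Pictures are saved under pics/ and viewed, and the job is handed in when it is done.

Besides the shell and the picture viewer there is one more tool, called after ">>>" as name(argument=value, ...) on one line, values as JSON. play_rows: Moves the arm, as the interface text tells. Its arguments: {"type":"object","properties":{"targets":{"type":"array","items":{"type":"array","items":{"type":"array","items":{"type":"number"}}}},"newtons":{"type":"number"}},"required":["targets"]}

```bash
ls; mkdir -p pics; python3 - <<'E'
from cell import ctrl
import cv2
print(ctrl.observe())
for n in ["side","top","wrist"]:
    d=ctrl.get_image(n); cv2.imwrite(f"pics/a_{n}.png",d["pixels"]); print(n,d["K"],d["distortion"],d["rvec"],d["tvec"])
E
```

```text
pics
{'t': 0.0, 'joint_positions': array([ 1.11962581e+00,  3.13445115e-01,  1.49844054e+00, -1.34243863e-05,
        1.33097273e+00, -2.23390184e-01]), 'joint_vel': array([ 2.05007628e-05,  2.12181498e-03, -4.84056332e-04, -1.77578098e-03,
       -5.78792856e-04, -9.58749743e-04]), 'joint_efforts': array([-1.34007227e-03, -4.12268722e+01, -2.59737951e+01, -2.22047611e-04,
        4.20675759e-03,  1.94510955e-05]), 'ee_pos': array([0.11845058, 0.511204  , 0.23073627]), 'tcp_rot': array([-2.03277682e-04,  1.13642505e-01,  9.93521505e-01, -5.99367160e-04]), 'ft_force': array([ 0.35971294, -0.64852581,  1.16604213]), 'moment': array([ 0.00959247, -0.03198383,  0.00761372]), 'gripper_width': 0.9989160146018428}
side [[355.11375735   0.         251.77110272]
 [  0.         355.11375735 185.83336882]
 [  0.           0.           1.        ]] [0.02493735 0.         0.         0.         0.        ] [ 2.22941459 -0.19594903  0.11409638] [-0.49210575  0.23148308  0.74828979]
top [[422.90238471   0.         252.21229114]
 [  0.         422.90238471 198.97929625]
 [  0.           0.           1.        ]] [-0.05820471  0.          0.          0.          0.        ] [ 2.18324125 -2.11883167  0.16626301] [0.10069216 0.54422917 1.1430299 ]
wrist [[279.91622709   0.         259.8665851 ]
 [  0.         279.91622709 191.14831142]
 [  0.           0.           1.        ]] [-0.0409983  0.         0.         0.         0.       ] [-2.24612073 -1.78576776 -0.29451316] [-0.52511653 -0.04160878  0.38106207]
```

View pics/a_side.png

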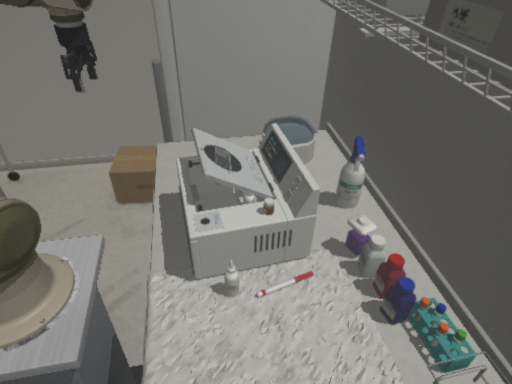

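View pics/a_top.png

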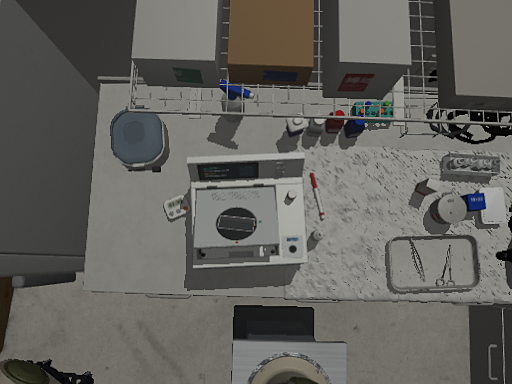

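View pics/a_wrist.png

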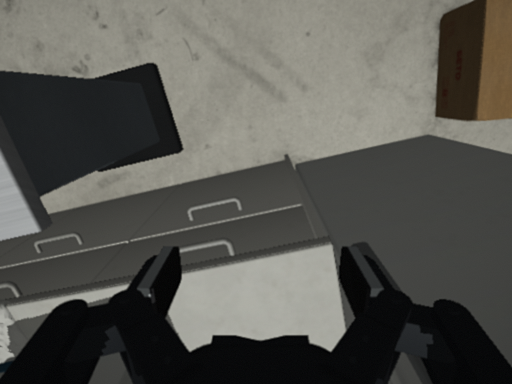

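The side view shows the hatch open, with its dial near (225,158). The top view has the analyser at about (190–306, 155–268), the dial near (237,224) and the timer at (175,207). Next I'll zoom in.

```bash
python3 - <<'E'
import cv2
a=cv2.imread("pics/a_top.png")[145:280,155:335]; cv2.imwrite("pics/b_top.png",cv2.resize(a,None,fx=4.4,fy=4.4,interpolation=cv2.INTER_CUBIC))
a=cv2.imread("pics/a_side.png")[115:300,150:330]; cv2.imwrite("pics/b_side.png",cv2.resize(a,None,fx=3.2,fy=3.2,interpolation=cv2.INTER_CUBIC))
E
```

```text
(no output)
```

View pics/b_top.png

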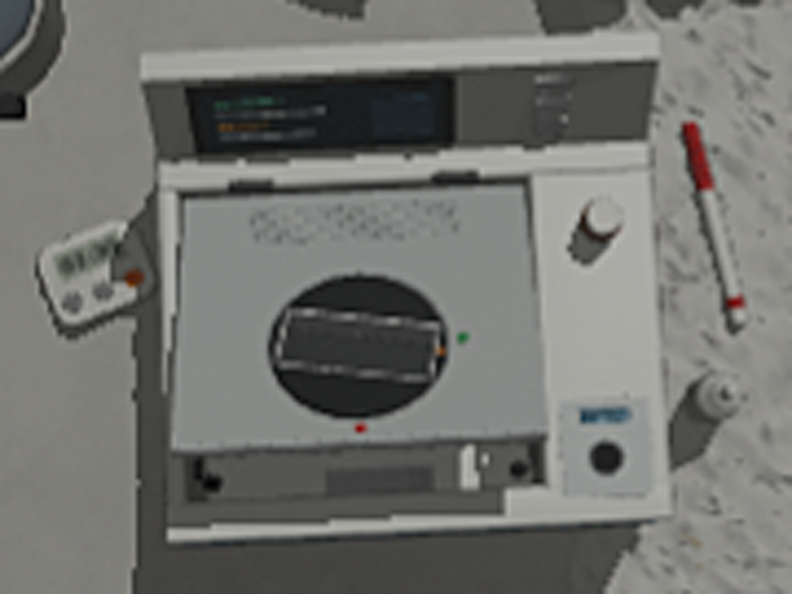

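View pics/b_side.png

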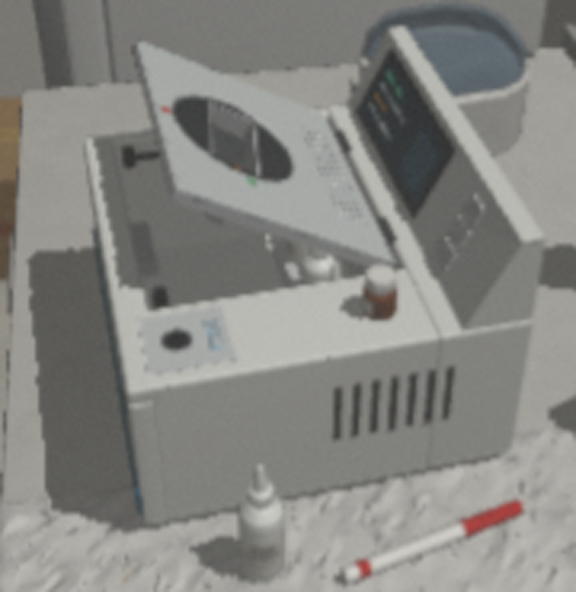

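```bash
cat > h.py <<'E'
import numpy as np, cv2
from cell import ctrl
def cam(n):
    d=ctrl.get_image(n); return d
def ray(d,uv):
    p=cv2.undistortPoints(np.array([[uv]],float),np.array(d["K"]),np.array(d["distortion"]))[0,0]
    R=cv2.Rodrigues(np.array(d["rvec"],float))[0]; t=np.array(d["tvec"],float).ravel()
    return -R.T@t, R.T@np.array([p[0],p[1],1])
def onz(d,uv,z):
    c,r=ray(d,uv); return c+r*(z-c[2])/r[2]
def tri(d1,u1,d2,u2):
    c1,r1=ray(d1,u1);c2,r2=ray(d2,u2)
    s=np.linalg.lstsq(np.c_[r1,-r2],c2-c1,rcond=None)[0]
    a=c1+s[0]*r1;b=c2+s[1]*r2
    return (a+b)/2,np.linalg.norm(a-b)
def proj(d,P):
    return cv2.projectPoints(np.atleast_2d(P).astype(float),np.array(d["rvec"],float),np.array(d["tvec"],float),np.array(d["K"]),np.array(d["distortion"]))[0][:,0]
E
python3 - <<'E'
from h import *
np.set_printoptions(precision=4,suppress=True)
T=cam("top");S=cam("side")
t=lambda u,v:(155+u/4.4-.39,145+v/4.4-.39)
s=lambda u,v:(150+u/3.2-.35,115+v/3.2-.35)
print("cams",ray(T,(0,0))[0],ray(S,(0,0))[0])
for n,p in dict(hL=(182,192),hR=(528,181),dFR=(672,514),dFL=(168,532),bR=(650,145),vialtop=(605,213)).items(): print(n,onz(T,t(*p),.14 if n!='vialtop' else .172))
for n,a,b in [("red",(360,428),(166,110)),("green",(462,338),(252,182)),("frontR",(545,437),(180,192)),("frontL",(173,450),(138,43)),("orange",(439,352),(238,170)),("vial",(605,213),(381,278)),("hR",(528,181),(395,262))]:
    print(n,tri(T,t(*a),S,s(*b)))
# dial centre by mask in top
im=T["pixels"]; g=cv2.cvtColor(im,cv2.COLOR_BGR2GRAY)
E
```

```text
cams [0.3711 0.1264 1.208 ] [ 0.3946 -0.5262  0.6505]
hL [0.5496 0.2625 0.14  ]
hR [0.5623 0.0613 0.14  ]
dFR [ 0.3723 -0.025   0.14  ]
dFL [0.3538 0.2612 0.14  ]
bR [ 0.586  -0.0097  0.14  ]
vialtop [0.5396 0.0194 0.172 ]
red (array([0.4122, 0.152 , 0.2273]), np.float64(0.0003320295328362469))
green (array([0.4641, 0.0989, 0.1976]), np.float64(9.357559962030641e-05))
frontR (array([0.4121, 0.0547, 0.2271]), np.float64(0.0032637084479724137))
frontL (array([0.3979, 0.2495, 0.2276]), np.float64(0.0001398953238544121))
orange (array([0.456 , 0.1113, 0.1998]), np.float64(0.00031452729862397255))
vial (array([0.5388, 0.0192, 0.1688]), np.float64(0.0026022172822062614))
hR (array([0.5598, 0.0618, 0.1445]), np.float64(0.0034010275376540906))
```

>>> play_rows(targets=[[[0.01, -0.01, 0.02, 0, 0, 0.01, 0], [0.03, -0.03, 0.05, 0, 0, 0.03, 0], [0.055, -0.05, 0.07, 0, 0, 0.05, 0], [0.08, -0.075, 0.08, 0, 0, 0.07, 0], [0.105, -0.1, 0.08, 0, 0, 0.09, 0], [0.13, -0.125, 0.08, 0, 0, 0.11, 0], [0.155, -0.15, 0.08, 0, 0, 0.13, 0], [0.18, -0.175, 0.08, 0, 0, 0.13, 0], [0.205, -0.2, 0.08, 0, 0, 0.13, 0], [0.225, -0.22, 0.08, 0, 0, 0.13, 0]]])

```text
t: 1.08
ee_pos: [0.3448, 0.2895, 0.311]
tcp_rot: [0.0, 0.049, 0.999, -0.0]
ft_force: [-0.3, 0.7, -0.6]
gripper_width: -0.002
```

>>> play_rows(targets=[[[0.02, -0.016, 0, 0, 0, 0, 0], [0.04, -0.032, 0, 0, 0, 0, 0], [0.06, -0.048, 0, 0, 0, 0, 0], [0.073, -0.06, -0.015, 0, 0, 0, 0], [0.073, -0.06, -0.03, 0, 0, 0, 0], [0.073, -0.06, -0.045, 0, 0, 0, 0], [0.073, -0.06, -0.06, 0, 0, 0, 0], [0.073, -0.06, -0.07, 0, 0, 0, 0], [0.073, -0.06, -0.075, 0, 0, 0, 0], [0.073, -0.06, -0.08, 0, 0, 0, 0]]])

```text
t: 1.92
ee_pos: [0.4179, 0.2296, 0.2309]
tcp_rot: [0.0, 0.049, 0.999, -0.0]
ft_force: [0.5, -0.4, 0.7]
gripper_width: 0.001
```

```bash
python3 - <<'E'
from h import *
T=cam("top");S=cam("side")
cv2.imwrite("pics/c.png",cv2.resize(np.hstack([T["pixels"][140:280,150:330],S["pixels"][100:240,150:330]]),None,fx=2.2,fy=2.2))
print(ctrl.observe()["ee_pos"])
E
```

```text
[0.41772208 0.22954995 0.2308812 ]
```

View pics/c.png

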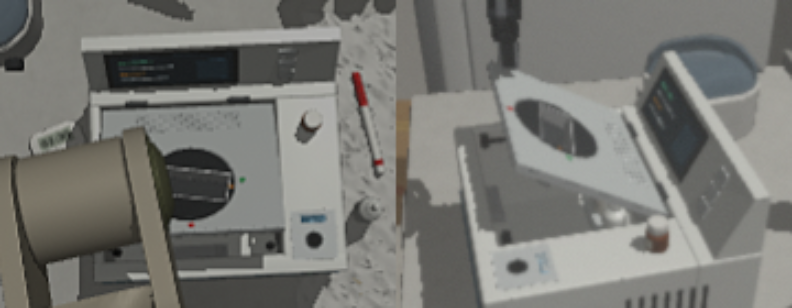

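The fingertips stand just above the left strip of the hatch, in line with the push point. I'll push straight down.

>>> play_rows(targets=[[[0, 0, -0.008, 0, 0, 0, 0], [0, 0, -0.016, 0, 0, 0, 0], [-0.001, 0, -0.024, 0, 0, 0, 0], [-0.002, 0, -0.032, 0, 0, 0, 0], [-0.003, 0, -0.04, 0, 0, 0, 0], [-0.004, 0, -0.048, 0, 0, 0, 0], [-0.005, 0, -0.056, 0, 0, 0, 0], [-0.006, 0, -0.064, 0, 0, 0, 0], [-0.007, 0, -0.071, 0, 0, 0, 0], [-0.008, 0, -0.078, 0, 0, 0, 0]]])

```text
t: 2.85
ee_pos: [0.4096, 0.2295, 0.1521]
tcp_rot: [-0.0, 0.049, 0.999, -0.001]
ft_force: [1.4, -0.3, 2.1]
gripper_width: -0.0
```

>>> play_rows(targets=[[[0, 0, -0.002, 0, 0, 0, 0], [0, 0, -0.003, 0, 0, 0, 0], [0, 0, -0.003, 0, 0, 0, 0], [0, 0, -0.003, 0, 0, 0, 0], [0, 0, 0.01, 0, 0, 0, 0], [0, 0, 0.025, 0, 0, 0, 0], [0, 0, 0.04, 0, 0, 0, 0.2], [0, 0, 0.055, 0, 0, 0, 0.4], [0, 0, 0.065, 0, 0, 0, 0.45], [-0.01, 0.01, 0.07, 0, 0, 0, 0.45]]])

```text
t: 3.68
ee_pos: [0.4012, 0.2389, 0.2238]
tcp_rot: [0.002, 0.05, 0.999, -0.0]
ft_force: [0.6, 0.4, -0.4]
gripper_width: 0.448
```

```bash
python3 - <<'E'
from h import *
T=cam("top");S=cam("side");W=cam("wrist")
cv2.imwrite("pics/d.png",cv2.resize(np.hstack([T["pixels"][140:280,150:330],S["pixels"][100:240,150:330]]),None,fx=2.2,fy=2.2,interpolation=cv2.INTER_CUBIC))
cv2.imwrite("pics/dw.png",W["pixels"])
print(ctrl.observe())
E
```

```text
{'t': 3.8333, 'joint_positions': array([ 2.88573485e-01,  1.90066549e-01,  1.68025704e+00, -9.92804777e-04,
        1.27073789e+00, -1.18442795e+00]), 'joint_vel': array([-0.01539807,  0.01819177,  0.00976434, -0.00291614, -0.00741562,
       -0.00785277]), 'joint_efforts': array([  0.72682114, -35.81810474, -25.81365287,   0.06357591,
         0.09586939,   0.12465043]), 'ee_pos': array([0.39965735, 0.23970599, 0.22244298]), 'tcp_rot': array([ 4.07635892e-04,  4.87315299e-02,  9.98811765e-01, -3.59574501e-04]), 'ft_force': array([-0.13787011, -0.20753045,  0.06875133]), 'moment': array([-0.01120939, -0.01533654,  0.00244799]), 'gripper_width': 0.449259273745642}
```

View pics/d.png

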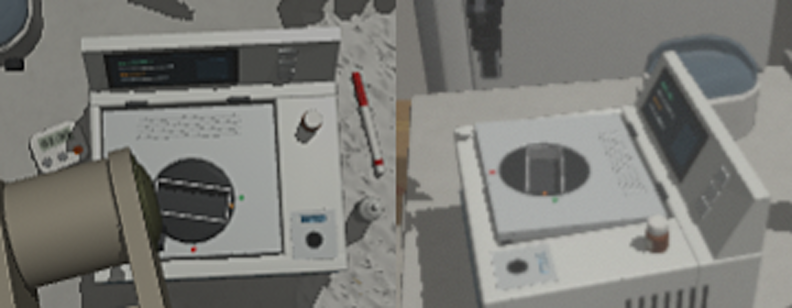

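View pics/dw.png

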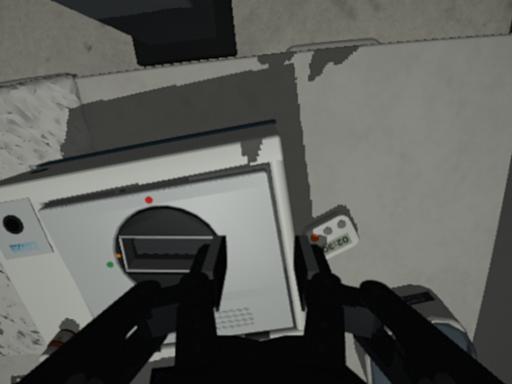

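The hatch now rests near 0.07 rad on its buffers. The slot shows at about (195,200) in the top crop and (545,168) in the side crop. Next I'll measure it precisely.

```bash
python3 - <<'E'
from h import *
T=cam("top");S=cam("side")
z=lambda p,x,y,w,h,f:cv2.resize(p[y:y+h,x:x+w],None,fx=f,fy=f,interpolation=cv2.INTER_CUBIC)
cv2.imwrite("pics/e.png",np.hstack([z(T["pixels"],212,200,60,60,6.6),z(S["pixels"],190,150,60,60,6.6)]))
E
```

```text
(no output)
```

View pics/e.png

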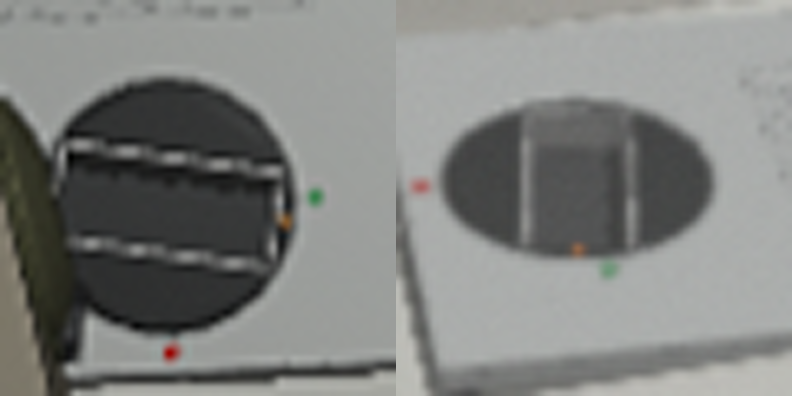

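```bash
python3 - <<'E'
from h import *
np.set_printoptions(precision=4,suppress=True)
T=cam("top");S=cam("side")
o=.5-.5/6.6
t=lambda u,v:(212+u/6.6-o,200+v/6.6-o)
s=lambda u,v:(190+(u-396)/6.6-o,150+v/6.6-o)
for n,a,b in [("c",(167,205),(578,178)),("red",(170,352),(420,186)),("green",(316,196),(609,270)),("orange",(285,221),(577,250)),("slotTR",(281,172),(632,246)),("slotBR",(270,268),(526,246))]:
    P,e=tri(T,t(*a),S,s(*b)); print(n,P,e,onz(T,t(*a),.148),onz(S,s(*b),.148))
for p in [(65,143),(280,171),(75,243),(270,267)]: print(onz(T,t(*p),.148))
E
```

```text
c [0.4435 0.1539 0.1462] 0.0008176502103746714 [0.4438 0.1539 0.148 ] [0.4429 0.1515 0.148 ]
red [0.3877 0.1508 0.1518] 0.0012784483095784618 [0.3884 0.1509 0.148 ] [0.387  0.1559 0.148 ]
green [0.4483 0.0974 0.148 ] 0.0011201722848666038 [0.4489 0.0974 0.148 ] [0.4478 0.0974 0.148 ]
orange [0.4386 0.109  0.1489] 0.0008897157966374371 [0.4391 0.1089 0.148 ] [0.4382 0.1101 0.148 ]
slotTR [0.4575 0.111  0.1466] 0.00044264895206422864 [0.4576 0.111  0.148 ] [0.4571 0.1092 0.148 ]
slotBR [0.4211 0.1141 0.1488] 1.746025410075571e-05 [0.4211 0.1141 0.148 ] [0.4211 0.1152 0.148 ]
[0.4662 0.1935 0.148 ]
[0.458  0.1114 0.148 ]
[0.4283 0.1882 0.148 ]
[0.4215 0.1141 0.148 ]
```

The centre is at (0.444, 0.154, 0.147), which agrees with the hinge-based prediction, and the slot heading matches the present tool yaw. I'll move above it.

>>> play_rows(targets=[[[0.01, -0.02, 0, 0, 0, 0, 0.45], [0.02, -0.04, 0, 0, 0, 0, 0.45], [0.03, -0.06, 0, 0, 0, 0, 0.45], [0.04, -0.08, 0, 0, 0, 0, 0.45], [0.044, -0.086, 0, 0, 0, 0, 0.45], [0.044, -0.086, -0.015, 0, 0, 0, 0.45], [0.044, -0.086, -0.03, 0, 0, 0, 0.45], [0.044, -0.086, -0.045, 0, 0, 0, 0.45], [0.044, -0.086, -0.055, 0, 0, 0, 0.45], [0.044, -0.086, -0.06, 0, 0, 0, 0.45]]])

```text
t: 4.87
ee_pos: [0.4432, 0.1532, 0.1602]
tcp_rot: [-0.002, 0.049, 0.999, -0.001]
ft_force: [-0.2, 0.6, 0.5]
gripper_width: 0.451
```

```bash
python3 - <<'E'
from h import *
T=cam("top");S=cam("side");W=cam("wrist")
print(ctrl.observe()["ee_pos"],ctrl.observe()["tcp_rot"])
c=np.array([.4438,.154,.148]);y=np.array([.096,.9954,0]);x=np.array([.9954,-.096,0])
q=[c+a*.041*y+b*.017*x for a,b in [(1,1),(1,-1),(-1,-1),(-1,1)]]
print(proj(W,q),proj(S,q))
z=lambda p,x,y,w,h,f:cv2.resize(p[y:y+h,x:x+w],None,fx=f,fy=f,interpolation=cv2.INTER_CUBIC)
cv2.imwrite("pics/f.png",np.hstack([W["pixels"],z(S["pixels"],185,95,70,96,4)]))
E
```

```text
[0.44385262 0.1532811  0.16176046] [-5.76146590e-04  4.93682920e-02  9.98780246e-01 -6.78867034e-04]
[[323.69885277 260.97063198]
 [327.81787493 212.41200575]
 [192.42718431 212.62963957]
 [196.75960108 261.12850143]] [[224.16485645 165.74528722]
 [210.30435393 166.26601658]
 [210.10026037 186.86878012]
 [225.05681066 186.23742184]]
```

View pics/f.png

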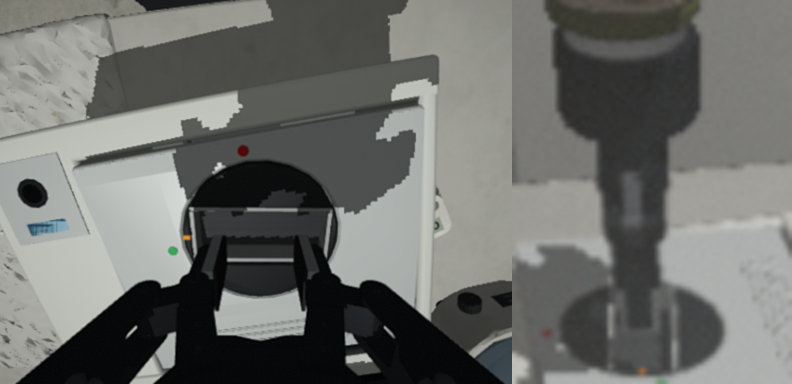

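>>> play_rows(targets=[[[0, 0.001, -0.005, 0, 0, 0, 0.45], [0, 0.001, -0.009, 0, 0, 0, 0.45], [0, 0.001, -0.013, 0, 0, 0, 0.45], [0, 0.001, -0.016, 0, 0, 0, 0.45], [0, 0.001, -0.019, 0, 0, 0, 0.45], [0, 0.001, -0.022, 0, 0, 0, 0.45], [0, 0.001, -0.025, 0, 0, 0, 0.45], [0, 0.001, -0.027, 0, 0, 0, 0.45], [0, 0.001, -0.029, 0, 0, 0, 0.45], [0, 0.001, -0.03, 0, 0, 0, 0.45]]])

```text
t: 5.85
ee_pos: [0.4438, 0.1543, 0.1315]
tcp_rot: [-0.001, 0.049, 0.999, -0.001]
ft_force: [0.4, 0.4, -0.3]
gripper_width: 0.446
```

```bash
python3 - <<'E'
from h import *
S=cam("side");W=cam("wrist")
o=ctrl.observe();print(o["ee_pos"],o["ft_force"],o["moment"])
z=lambda p,x,y,w,h,f:cv2.resize(p[y:y+h,x:x+w],None,fx=f,fy=f,interpolation=cv2.INTER_CUBIC)
cv2.imwrite("pics/g.png",np.hstack([W["pixels"],z(S["pixels"],185,115,70,96,4)]))
E
```

```text
[0.44378161 0.15428211 0.13161748] [-0.25945346 -0.98504825 -0.23447622] [0.01505187 0.01528796 0.04940839]
```

View pics/g.png

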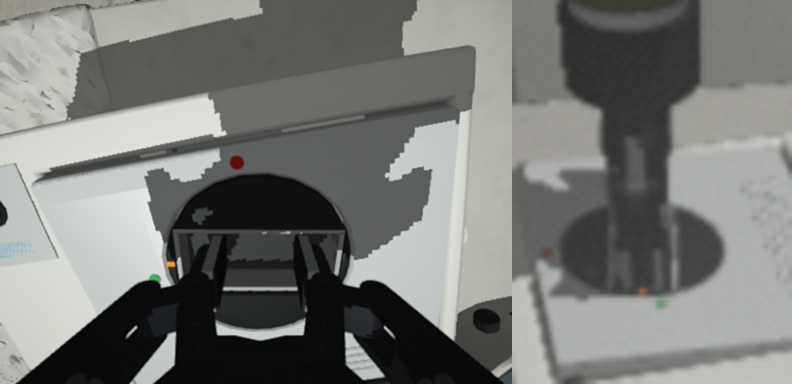

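The fingers are in the slot with no contact force. Now I'll press.

>>> play_rows(targets=[[[0, 0, -0.002, 0, 0, 0, 0.45], [0, 0, -0.003, 0, 0, 0, 0.45], [0, 0, -0.004, 0, 0, 0, 0.45], [0, 0, -0.005, 0, 0, 0, 0.45], [0, 0, -0.006, 0, 0, 0, 0.45], [0, 0, -0.007, 0, 0, 0, 0.45], [0, 0, -0.008, 0, 0, 0, 0.45], [0, 0, -0.009, 0, 0, 0, 0.45], [0, 0, -0.01, 0, 0, 0, 0.45], [0, 0, -0.01, 0, 0, 0, 0.45]]])

```text
t: 6.78
ee_pos: [0.4445, 0.1543, 0.1222]
tcp_rot: [0.0, 0.049, 0.999, -0.001]
ft_force: [1.4, -0.5, 6.2]
gripper_width: 0.449
```

>>> play_rows(targets=[[[0, 0, -0.001, 0, 0, 0, 0.45], [0, 0, -0.002, 0, 0, 0, 0.45], [0, 0, -0.003, 0, 0, 0, 0.45], [0, 0, -0.004, 0, 0, 0, 0.45], [0, 0, -0.004, 0, 0, 0, 0.45], [0, 0, -0.005, 0, 0, 0, 0.45], [0, 0, -0.005, 0, 0, 0, 0.45], [0, 0, -0.006, 0, 0, 0, 0.45], [0, 0, -0.006, 0, 0, 0, 0.45], [0, 0, -0.006, 0, 0, 0, 0.45]]])

```text
t: 7.62
ee_pos: [0.4451, 0.1544, 0.1199]
tcp_rot: [0.002, 0.049, 0.999, -0.001]
ft_force: [-16.5, -2.8, 44.1]
gripper_width: 0.452
```

>>> play_rows(targets=[[[-0.001, 0, 0.0, 0, 0, 0, 0.45], [-0.001, 0, -0.001, 0, 0, -0.03, 0.45], [-0.001, 0, -0.001, 0, 0, -0.08, 0.45], [-0.001, 0, -0.001, 0, 0, -0.13, 0.45], [-0.001, 0, -0.001, 0, 0, -0.18, 0.45], [-0.001, 0, -0.001, 0, 0, -0.24, 0.45], [-0.001, 0, -0.001, 0, 0, -0.3, 0.45], [-0.001, 0, -0.001, 0, 0, -0.36, 0.45], [-0.001, 0, -0.001, 0, 0, -0.42, 0.45], [-0.001, 0, -0.001, 0, 0, -0.48, 0.45]]])

```text
t: 8.45
ee_pos: [0.4451, 0.1537, 0.1204]
tcp_rot: [0.003, 0.286, 0.958, -0.001]
ft_force: [-3.0, -6.9, 17.3]
gripper_width: 0.448
```

```bash
python3 - <<'E'
from h import *
S=cam("side");W=cam("wrist")
o=ctrl.observe();print(o["ee_pos"],o["tcp_rot"],o["ft_force"],o["moment"])
z=lambda p,x,y,w,h,f:cv2.resize(p[y:y+h,x:x+w],None,fx=f,fy=f,interpolation=cv2.INTER_CUBIC)
cv2.imwrite("pics/i.png",np.hstack([W["pixels"],z(S["pixels"],185,115,70,96,4)]))
E
```

```text
[0.44512968 0.15371758 0.12044621] [ 0.00334005  0.28593721  0.95824169 -0.00127094] [-2.71340533 -6.81634781 15.73176181] [-1.01158152  0.39857141 -0.05873097]
```

View pics/i.png

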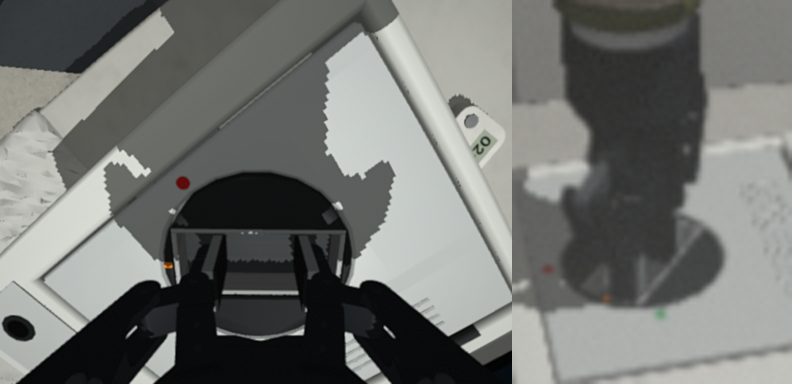

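The dial follows the fingers (slot aligned with them at about 0.65 rad) and the hatch is pressed flush. I'll keep turning.

>>> play_rows(targets=[[[-0.001, 0.001, -0.002, 0, 0, -0.04, 0.45], [-0.001, 0.001, -0.002, 0, 0, -0.09, 0.45], [-0.001, 0.001, -0.002, 0, 0, -0.14, 0.45], [-0.001, 0.001, -0.002, 0, 0, -0.2, 0.45], [-0.001, 0.001, -0.002, 0, 0, -0.26, 0.45], [-0.001, 0.001, -0.002, 0, 0, -0.32, 0.45], [-0.001, 0.001, -0.002, 0, 0, -0.38, 0.45], [-0.001, 0.001, -0.002, 0, 0, -0.44, 0.45], [-0.001, 0.001, -0.002, 0, 0, -0.5, 0.45], [-0.001, 0.001, -0.002, 0, 0, -0.56, 0.45]]])

```text
t: 9.38
ee_pos: [0.445, 0.153, 0.1203]
tcp_rot: [0.005, 0.54, 0.841, -0.003]
ft_force: [-6.6, -14.3, 23.3]
gripper_width: 0.452
```

```bash
python3 - <<'E'
from h import *
S=cam("side");W=cam("wrist")
o=ctrl.observe();print(o["ee_pos"],o["tcp_rot"],o["ft_force"],o["moment"],o["joint_positions"])
z=lambda p,x,y,w,h,f:cv2.resize(p[y:y+h,x:x+w],None,fx=f,fy=f,interpolation=cv2.INTER_CUBIC)
cv2.imwrite("pics/j.png",np.hstack([W["pixels"],z(S["pixels"],185,115,70,96,4)]))
E
```

```text
[0.44500853 0.15296739 0.12033129] [ 0.00489511  0.54019345  0.84152095 -0.00309403] [ -6.28738525 -13.96692913  23.28341999] [-2.37147466  0.9647663  -0.07575902] [ 0.08743901  0.32014919  1.80463447 -0.01282911  1.01288508 -0.33523123]
```

View pics/j.png

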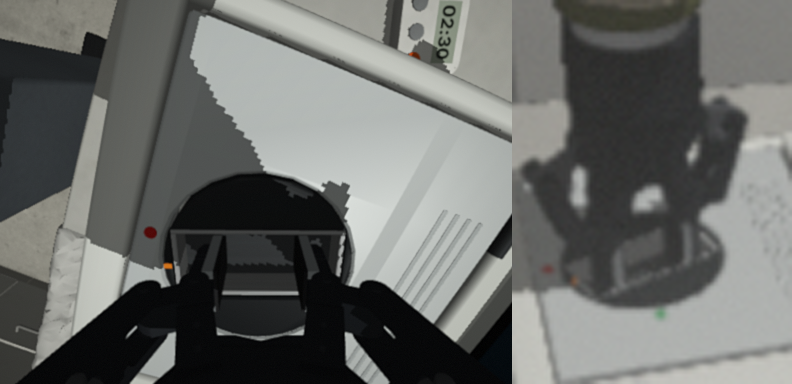

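>>> play_rows(targets=[[[0, 0, -0.001, 0, 0, -0.04, 0.45], [0, 0, -0.001, 0, 0, -0.08, 0.45], [0, 0, -0.001, 0, 0, -0.12, 0.45], [0, 0, -0.001, 0, 0, -0.16, 0.45], [0, 0, -0.001, 0, 0, -0.2, 0.45], [0, 0, -0.001, 0, 0, -0.24, 0.45], [0, 0, -0.001, 0, 0, -0.28, 0.45], [0, 0, -0.001, 0, 0, -0.32, 0.45], [0, 0, -0.001, 0, 0, -0.36, 0.45], [0, 0, -0.001, 0, 0, -0.38, 0.45]]])

```text
t: 10.32
ee_pos: [0.4449, 0.1527, 0.1204]
tcp_rot: [0.005, 0.69, 0.724, -0.004]
ft_force: [-6.5, -2.1, 16.6]
gripper_width: 0.451
```

>>> play_rows(targets=[[[0, 0, -0.001, 0, 0, -0.02, 0.45], [0, 0, -0.001, 0, 0, -0.04, 0.45], [0, 0, -0.001, 0, 0, -0.06, 0.45], [0, 0, -0.001, 0, 0, -0.08, 0.45], [0, 0, -0.001, 0, 0, -0.1, 0.45], [0, 0, -0.001, 0, 0, -0.12, 0.45], [0, 0, -0.001, 0, 0, -0.13, 0.45], [0, 0, -0.001, 0, 0, -0.13, 0.45], [0, 0, -0.001, 0, 0, -0.13, 0.45], [0, 0, -0.001, 0, 0, -0.13, 0.45]]])

```text
t: 11.15
ee_pos: [0.4455, 0.1527, 0.1206]
tcp_rot: [0.005, 0.735, 0.678, -0.004]
ft_force: [-2.2, -1.3, 12.3]
gripper_width: 0.451
```

```bash
python3 - <<'E'
from h import *
S=cam("side");W=cam("wrist")
o=ctrl.observe();print(o["ee_pos"],o["tcp_rot"],o["ft_force"],o["moment"])
z=lambda p,x,y,w,h,f:cv2.resize(p[y:y+h,x:x+w],None,fx=f,fy=f,interpolation=cv2.INTER_CUBIC)
cv2.imwrite("pics/k.png",np.hstack([W["pixels"],z(S["pixels"],185,115,70,96,4)]))
E
```

```text
[0.44541934 0.15264971 0.12050737] [ 0.00493139  0.73534567  0.67766306 -0.00390062] [-2.0851913  -1.38793572 13.84707254] [-0.10923684  0.41696141  0.16579558]
```

View pics/k.png

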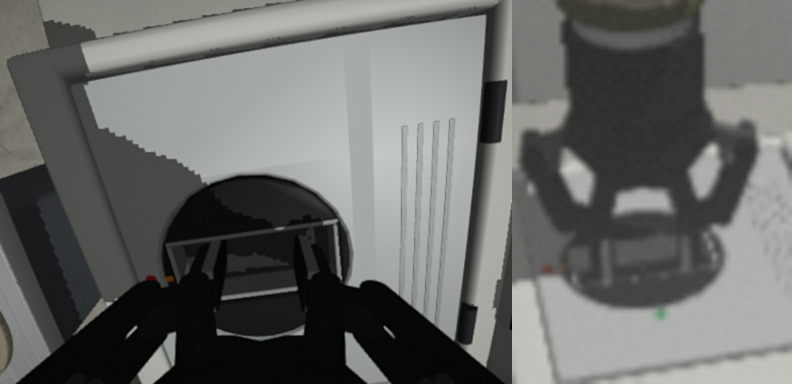

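The slot lags the fingers by about 0.13 rad and the moment has risen to 0.17 N m. The fastener is at its stop, with the orange line at the red dot. I'll rise straight out.

>>> play_rows(targets=[[[0, 0, 0.002, 0, 0, 0, 0.45], [0, 0, 0.006, 0, 0, 0, 0.45], [0, 0, 0.012, 0, 0, 0, 0.45], [0, 0, 0.02, 0, 0, 0, 0.45], [0, 0, 0.03, 0, 0, 0, 0.45], [0, 0, 0.045, 0, 0, 0, 0.45], [0, 0, 0.06, 0, 0, 0, 0.45], [0, 0, 0.08, 0, 0, 0, 0.45], [0, 0, 0.1, 0, 0, 0, 0.45], [0, 0, 0.12, 0, 0, 0, 0.45]]])

```text
t: 12.08
ee_pos: [0.4452, 0.1526, 0.242]
tcp_rot: [0.005, 0.735, 0.678, -0.004]
ft_force: [0.1, -0.5, -0.8]
gripper_width: 0.45
```

>>> play_rows(targets=[[[-0.01, 0.02, 0.01, 0, 0, 0, 0.45], [-0.02, 0.04, 0.02, 0, 0, 0, 0.45], [-0.03, 0.06, 0.03, 0, 0, 0, 0.45], [-0.04, 0.08, 0.03, 0, 0, 0, 0.45], [-0.05, 0.1, 0.03, 0, 0, 0, 0.45], [-0.06, 0.12, 0.03, 0, 0, 0, 0.45], [-0.07, 0.14, 0.03, 0, 0, 0, 0.45], [-0.08, 0.16, 0.03, 0, 0, 0, 0.45], [-0.08, 0.17, 0.03, 0, 0, 0, 0.45], [-0.08, 0.17, 0.03, 0, 0, 0, 0.45]]])

```text
t: 12.92
ee_pos: [0.3649, 0.3239, 0.2722]
tcp_rot: [0.005, 0.735, 0.678, -0.004]
ft_force: [0.4, -0.1, 0.6]
gripper_width: 0.452
```

```bash
python3 - <<'E'
from h import *
T=cam("top");S=cam("side")
o=ctrl.observe();print(o["t"],o["ee_pos"],o["ft_force"])
z=lambda p,x,y,w,h,f:cv2.resize(p[y:y+h,x:x+w],None,fx=f,fy=f,interpolation=cv2.INTER_CUBIC)
cv2.imwrite("pics/l.png",np.hstack([z(T["pixels"],180,150,150,120,2.6),z(S["pixels"],160,125,150,120,2.6)]))
cv2.imwrite("pics/m.png",np.hstack([z(T["pixels"],212,200,60,60,6.6),z(S["pixels"],190,150,60,60,6.6)]))
E
```

```text
13.0167 [0.36553229 0.32224802 0.27203212] [-0.38192803 -0.50774333 -0.26017267]
```

View pics/l.png

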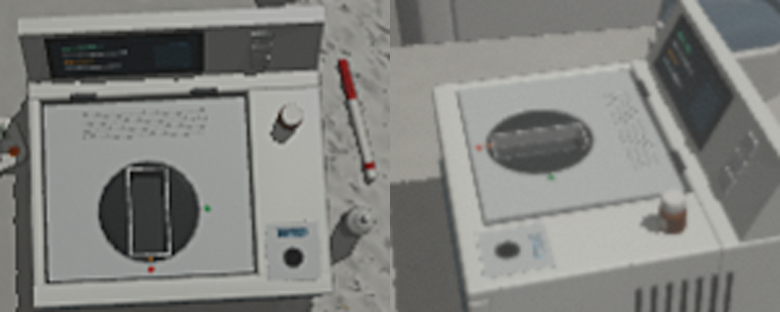

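View pics/m.png

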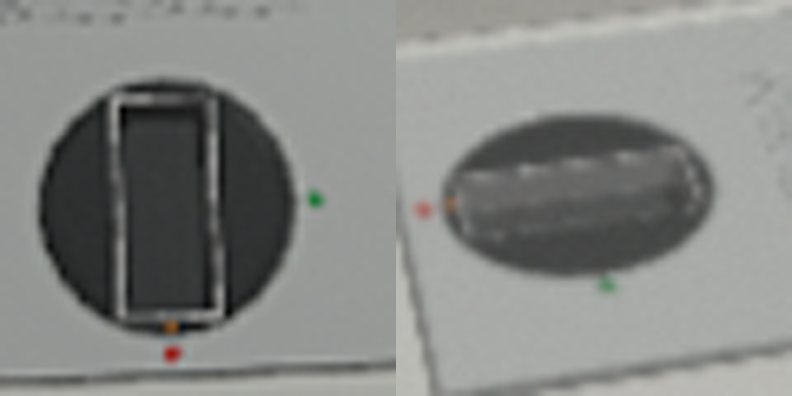

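```bash
python3 - <<'E'
from h import *
np.set_printoptions(precision=4,suppress=True)
T=cam("top");S=cam("side")
o=.5-.5/6.6
t=lambda u,v:(212+u/6.6-o,200+v/6.6-o)
s=lambda u,v:(190+(u-396)/6.6-o,150+v/6.6-o)
a=onz(T,t(162,100),.14);b=onz(T,t(170,318),.14);d=a-b;print("slot heading",np.arctan2(d[1],d[0]))
P={}
for n,p,q in [("c",(167,206),(578,195)),("red",(172,354),(423,210)),("green",(316,200),(606,284)),("orange",(172,327),(450,205))]:
    P[n],e=tri(T,t(*p),S,s(*q)); print(n,P[n],e)
d=P["c"]-P["red"];print("red heading",np.arctan2(d[1],d[0]))
d=P["c"]-P["orange"];print("orange heading",np.arctan2(d[1],d[0]))
E
```

```text
slot heading 0.07064877517327793
c [0.4434 0.1541 0.1385] 0.0013083524388875147
red [0.3875 0.1503 0.1415] 0.0005860926515959591
green [0.4472 0.0972 0.1421] 0.0012979626637140507
orange [0.3974 0.1506 0.1423] 0.001120271191055882
red heading 0.0694829571399418
orange heading 0.07744247317837014
```

Slot heading 0.071 against an analyser heading of 0.068–0.070, so the fastener is at its stop. The dial and dots are at about z = 0.140, so the hatch is flush. Handing in.

```bash
python3 - <<'E'
from cell import ctrl
print(ctrl.close_job())
E
```

```text
the job is handed in; nothing more can be done
None
```

The hatch is shut and locked flush, with the fastener turned to its stop. I handed the job in after about 13 s of the 48 s allowed; no verdict was reported.

**What I did:** I pushed the hatch down onto its buffers with shut fingertips on the plain strip left of the fastener. I then set the part-open fingers in the slot, pressed the hatch home and turned the fastener about 90° clockwise until it stopped. Last, I rose straight out and moved clear.

**Last checks:**
- **Fastener:** the slot heading is 0.071 rad, against about 0.07 rad for the analyser's fore-and-aft line. That puts the fastener within about 0.01 rad of locked, with the orange line at the red dot.
- **Hatch:** the dial and its dots measured 0.1385 to 0.142 m high against the deck at 0.140 m. This is flush within the cameras' roughly 2 mm error, and it stayed down after I let go.
- **Loose things:** the vial, marker and dropper bottle looked in place in the last pictures. The timer was only partly in view. I did not measure any of their positions again.
- **Force:** the press peaked at 44 N at the wrist when the hatch bottomed out, higher than intended but below the 120 N limit. I eased it to about 12–23 N for the turn.

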